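Start a 20-minute erase on the ultraviolet chip eraser

ROBOT

A 7-joint arm with a two-finger parallel gripper is mounted at the origin on a cart in front of the work surface, level with it; the furniture and walls round the work are solid. World frame = base frame: x ahead of the robot, y to its left, z up, the work surface at z = 0. Lengths are in m, angles in degrees, forces in N, time in s.
With the tool pointing down it reaches from about 0.425 to 0.875 m from the base axis. Payload 4.7 kg.
Tool frame: the origin (TCP) lies between the finger pads; the fingertips stand 8 mm ahead of it and the grasp point (between the pads) lies 11 mm behind it (env.tip_extent is the distance from the TCP to the fingertips, in m); z points along the fingers, y is the line along which they close (so a half turn about z gives the same grasp; the last joint's range is limited). The gripper opens to 87 mm and grips with 3 to 60 N. Pads are 19 mm wide; open, the fingers measure 117 mm over their backs; the gripper's body (75 mm by 190 mm) begins 51 mm behind the grasp point.
Start: joints at [-72.13, 18.392, -4.016, 83.108, 1.295, 78.541, -3.26], TCP at [0.191, 0.621, 0.205] pointing down, gripper open.
Joint ranges: [-163.93, 163.93], [-17.29, 119.83], [-79.2, 71.16], [3.27, 140.29], [-89.18, 269.18], [5.43, 117.66], [-154.24, 154.24]. Speed limits (degrees/s): [147.25, 147.25, 180, 180, 180, 180, 180].

INTERFACE

Orientations are given as [roll, pitch, yaw] about the fixed x, y, z axes, in that order (R = Rz(yaw) Ry(pitch) Rx(roll)).
In Python, from cell import sensors, vision, workorder, env gives the robot as it stands.
- The arm moves only by the tool drive_tool, never from a script. Its argument "moves" is a list of rows, each an object of numbers: "x", "y", "z": the shift along the tool's x, y, z in mm; "rx", "ry", "rz": the turn, a rotation vector about the tool's x, y, z in rad; "fingers": the closure, from -1 (fully open) to 1 (shut). In form: [{"x": .., "y": .., "z": .., "rx": .., "ry": .., "rz": .., "fingers": ..}, ...]. A call has 1 to 20 rows; each row is the pose to reach, as a shift and turn from the pose commanded when the call began, along the tool's axes at that moment; what a row does not reach only later rows make up. A row lasts 1/8 s, in which the tool goes at most 62.5 mm and 10.7 degrees, less where a joint would pass 70% of its speed; a pose out of reach is approached as far as the arm can. A call with a gripper value outside its range is refused whole. The fingers move at their own pace and stop on an object; "force" is the grip in N (left out, the last holds). Time passes only in rows, so rows that repeat a pose let the fingers close. It gives the time, the measured TCP pose, the force, the opening and the grip force at its end, in the units of the state.
- sensors.get_obs(): the state, without advancing time (a new reading comes with each control period).
- vision.read_camera(name): name is "scene" or "top"; returns a dict with "image" (400x640x3 uint8, red, green, blue), "fx", "fy", "cx", "cy" (pixels), "R" (3x3) and "t" (3): a world point X has camera coordinates R X + t. Camera axes: x right, y down, z forward; pixel columns grow to the right and rows downward; lengths in m; the calibration is good to about 2 mm. A picture is of the moment at which its call begins. There is no depth.
- workorder.sign_off(): hands the job in; it is judged then, once.
The state is a dict: "time_s": time; "qpos": joint angles; "joint_velocities": joint speeds; "effort": joint torques, N m; "tool_pos": TCP position; "tool_rot": TCP orientation; "force": force on the tool from outside, world axes, zero at the start; "wrist_torque": the same for the moment, N m; "grip_width": finger opening in m; "grasp_force": force on a finger pad.
Only numpy, scipy, OpenCV 4.12 (cv2) and the standard library are available. Lean on these libraries where they do the work, as an engineer would, in place of code of your own. Each camera call takes 0.05 s, during which the arm holds its last target. There are 200 camera calls.

TASK

Start a 20-minute run on the ultraviolet chip eraser. First slide its tray of chips fully home (the lamp lights as soon as the timer is wound), then wind the timer knob clockwise past the red top mark until it stands firmly against its stop, which cocks the bell, and turn it back down to the green 20-minute mark and let go. Feel for the stop and do not force it, for it strips easily; do not push or twist the loose-standing case out of its place, and leave the things beside it where they lie.

Things in the scene. Friction and masses are not known exactly. Their poses are not given: they have to be found in the camera images.
- eraser: the eraser's grey case, 120 (its x) x 220 (its y) x 74 mm, 1.6 to 2.2 kg with all in it; stands loose on four rubber feet. Origin: centre of its underside; its -x side is the front, where the tray comes out; yaw within 0.3 rad of 0. It slides if pushed sideways with more than about 8 N or twisted with more than about 0.8 N m
- eraser_corner (a point): the far left upper corner of the case, at (60, 110, 74) mm in the case's frame
- tray (a joint): how far the chip tray stands out of the front of the case (m), along the case's -x: 0 fully home. It slides with about 2.5 N of friction and stays where it is left
- tray_lip (a point): the middle of the front face of the tray's black finger lip (lip 60 mm wide, 8 mm high, 60 mm above the bench, standing 11 mm out of the upper part of the tray's grey front plate); push here along the case's +x. It lies 45 mm to the left (+y) of the case's middle
- timer (a joint): angle of the timer knob (rad): 0 with its white line at the white dot (off), towards the case's +y; grows clockwise seen from above, 0.09 rad a minute: green 20-minute mark at 1.80, red top mark (30 minutes) at 2.70. Takes about 0.12 N m to keep it winding, less to turn back; stays where it is left. Starts 0.7 and 1.25
- timer_grip (a point): on the knob's upright axis, half way up its bar grip, 94 mm above the bench, at (0, -58) mm in the case's frame. Black bar grip 12 mm thick, 42 mm long, top 102 mm above the bench; its foot is a 46 mm round skirt, top 83 mm above the bench, over a flat black dial of 86 mm diameter. The point's +y points along the bar to the end with the white line
- bell_latch (a joint): the bell latch inside the timer: 0 at rest, 0.10 rad cocked. The knob meets it 0.15 to 0.60 rad past the red top mark, differently in every timer; from there it needs about 0.3 N m for another 0.1 rad, until the latch is over and the knob stands against a hard stop. The latch stays cocked when the knob is turned back
- ic_tube: bystander: grey plastic tube for chips, 14 x 240 x 9 mm, lying on the bench before the case, under the front right; origin at the centre of its underside
- screwdriver: bystander: small screwdriver with a blue handle, 16 x 133 x 16 mm, lying left of the case
- flux_tin: bystander: small white round tin, 61 x 56 x 27 mm, standing right of the case
- latch: the same latch arm, hidden inside the case, 30 mm from the knob's axis (origin on that axis, at the dial). Standing firmly against the stop means 0.42 to 0.65 N m at the knob (less reads as the latch still going over or only touching); above 0.7 N m the arm is overstrained and the timer is spoiled. Against the stop the torque rises by about 0.07 N m for every 0.01 rad

How it is judged (in metres and radians):
On the way, in this order (a step that is already met when the one before it is completed fails the run):
1. the tray is fully home, within 2 mm (value of joint tray below 0.002 m), for 0.2 s.
2. the timer is wound past the top mark and stands firmly against its stop: the latch is over (0.08 rad or more) and loaded with more than 10 N (0.42 N m at the knob does it), with the tray home (value of joint bell_latch above 0.08 rad and contact force between latch and anything else above 10 N and value of joint tray below 0.003 m), for 0.1 s.
At the end, for the whole second after the job is handed in: The timer knob stands still at 20 minutes within 1 minute (1.71 to 1.89 rad), the bell latch is cocked (over 0.08 rad), the tray is home within 3 mm, and the case is at rest in its place (value of joint timer between 1.71 and 1.89 rad and velocity of joint timer between -0.02 and 0.02 rad/s and value of joint bell_latch above 0.08 rad and value of joint tray below 0.003 m and linear speed of eraser below 0.01 m/s); the robot touches nothing.
It fails at once if the timer is forced against its stop (more than 25 N on the latch arm, 0.7 to 0.85 N m at the knob) (contact force between latch and anything else above 25 N).
It fails at once if the case is pushed or twisted out of its place (its origin by more than 10 mm, or its corner by more than 14 mm) (distance of eraser from where it was at the start of the episode above 0.01 m or distance of eraser_corner from where it was at the start of the episode above 0.014 m).
It fails at once if a bystander is moved by more than 15 mm (distance of any of ic_tube, screwdriver, flux_tin from where it was at the start of the episode above 0.015 m).
It also fails if it takes over 64 s, if anything falls off the work surface, if the arm or the gripper's body presses on something with over 40 N, if the wrist force passes 120 N, or if a joint passes its speed limit or range.

## Working session

There is one attempt and no reset: what is moved stays moved. The work goes in short steps, Python scripts to look and compute and a tool call to move; the robot and the scene stay as the last step left them, time stands still between calls to the robot, and variables do not carry over. Pictures are saved under pics/ and viewed, at most 10 in all, crops included, and the job is handed in when it is done.

Besides the shell and the picture viewer there is one more tool, called as a command line: name --argument value ..., lists and objects as JSON in quotes. drive_tool: Moves the arm, as the interface text tells. Its arguments: {"type":"object","properties":{"moves":{"type":"array"},"force":{"type":"number"}},"required":["moves"]}

```bash
mkdir -p pics; ls; python3 - <<'E'
from cell import sensors, vision, env
import cv2,numpy as np
for n in("scene","top"):
    c=vision.read_camera(n); cv2.imwrite(f"pics/{n}0.png",c["image"][:,:,::-1]); print(n,c["fx"],c["fy"],c["cx"],c["cy"],np.round(c["R"],4).tolist(),np.round(c["t"],4).tolist())
o=sensors.get_obs();print(o)
print(env.tip_extent)
E
```

```text
pics
scene 402.00489008045247 402.00489008045247 318.5169264604605 196.1908399667147 [[0.887, -0.4612, 0.0211], [-0.166, -0.3612, -0.9176], [0.4308, 0.8104, -0.397]] [-0.4316, 0.1949, 0.5861]
top 504.936771387883 504.936771387883 316.8412291499141 211.32292194235356 [[0.0197, -0.9998, 0.0013], [-0.9936, -0.0197, -0.1113], [0.1113, 0.0009, -0.9938]] [0.0686, 0.5165, 1.0476]
{'time_s': 0.1, 'qpos': array([-72.12791815,  18.43568783,  -4.01742203,  83.16737627,
         1.2960053 ,  78.54041802,  -3.25894625]), 'joint_velocities': array([-0.11163198, -0.04985803, -0.03580281, -0.10085901, -0.00684099,
        0.09387752, -0.0009225 ]), 'effort': array([ 4.37731715e-04, -4.92568052e+01, -4.05337103e-01, -3.13398528e+01,
       -6.41479203e-02,  3.94284446e-02,  8.02381078e-05]), 'tool_pos': array([0.19062103, 0.62087817, 0.20416594]), 'tool_rot': array([-1.79901813e+02,  5.77983626e-03,  1.62940554e+02]), 'force': array([-0.5269052 , -0.28004045, -0.15282624]), 'wrist_torque': array([-0.01844853,  0.03131491,  0.04480034]), 'grasp_force': 0.0, 'grip_width': 0.08740935290011338}
0.008
```

View pics/scene0.png

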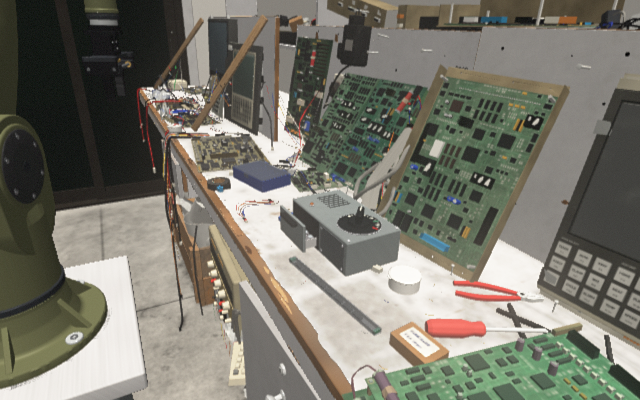

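View pics/top0.png

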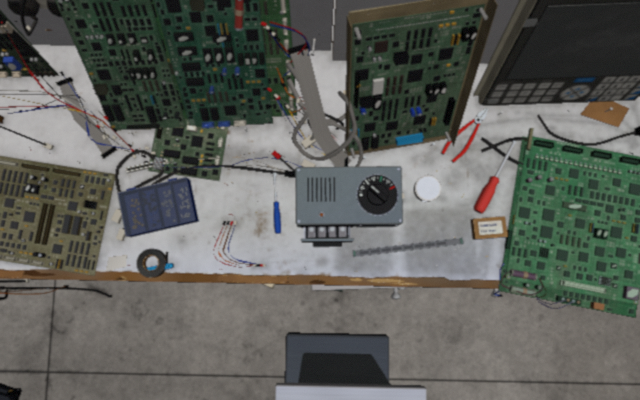

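The scene view shows the case around (345,230) with its tray out to the front left. The top view shows the case at about (296–403, 166–226), the dial at (378,194), the tray at (327,234), the tube at (408,247), the tin at (428,188) and the screwdriver at (277,205). I'll enlarge both.

```bash
python3 - <<'E'
import cv2
a=cv2.imread("pics/top0.png")[155:260,285:445]; cv2.imwrite("pics/t1.png",cv2.resize(a,None,fx=5,fy=5,interpolation=cv2.INTER_CUBIC))
a=cv2.imread("pics/scene0.png")[180:285,270:430]; cv2.imwrite("pics/s1.png",cv2.resize(a,None,fx=5,fy=5,interpolation=cv2.INTER_CUBIC))
E
```

```text
(no output)
```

View pics/t1.png

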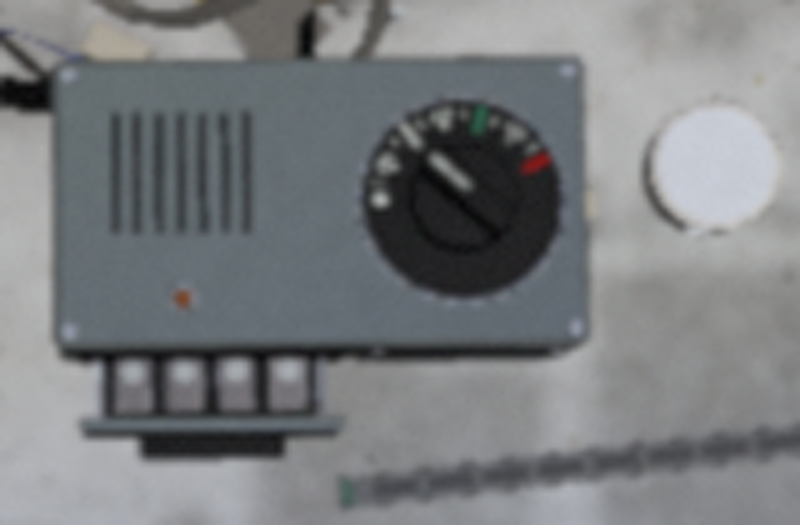

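View pics/s1.png

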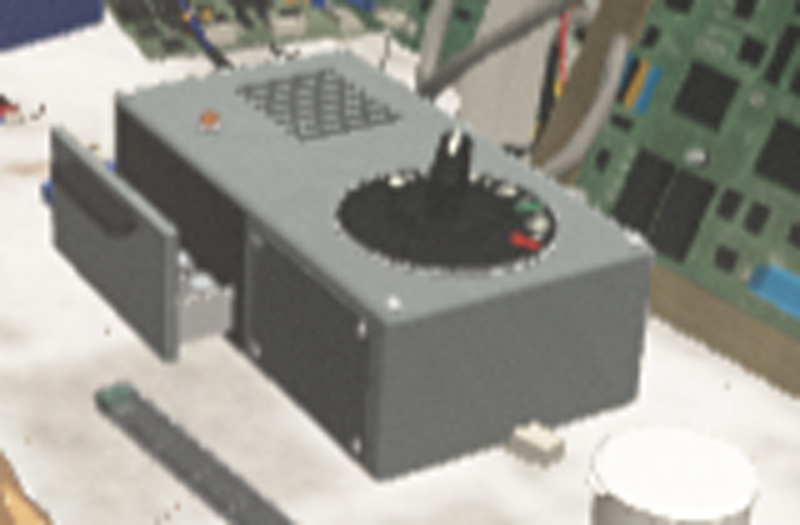

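The top crop shows the case top corners at (55,62), (582,60), (588,345) and (60,345), the dial centre at (462,198), and the bar from the white end (430,155) to (502,237). The front edge of the lip runs from (142,457) to (283,455). In the scene crop the case corners are at (385,322), (652,252) and (118,95), and the dial centre is near (448,220).

```bash
cat > h.py <<'E'
import numpy as np
from scipy.optimize import least_squares
cams={"scene":(402.00489,318.51693,196.19084,[[0.887,-0.4612,0.0211],[-0.166,-0.3612,-0.9176],[0.4308,0.8104,-0.397]],[-0.4316,0.1949,0.5861]),
"top":(504.93677,316.84123,211.32292,[[0.0197,-0.9998,0.0013],[-0.9936,-0.0197,-0.1113],[0.1113,0.0009,-0.9938]],[0.0686,0.5165,1.0476])}
def proj(n,X):
    f,cx,cy,R,t=cams[n]; p=np.array(R)@np.array(X)+t; return np.array([f*p[0]/p[2]+cx,f*p[1]/p[2]+cy])
def onz(n,uv,z):
    f,cx,cy,R,t=cams[n];R=np.array(R);c=-R.T@np.array(t);d=R.T@np.array([(uv[0]-cx)/f,(uv[1]-cy)/f,1]);return c+d*(z-c[2])/d[2]
def tri(a,b): return least_squares(lambda X:np.r_[proj("top",X)-a,proj("scene",X)-b],[.5,0,.05]).x
E
cat > m.py <<'E'
from h import *
T=lambda U,V:((U+.5)/5-.5+285,(V+.5)/5-.5+155)
S=lambda U,V:((U+.5)/5-.5+270,(V+.5)/5-.5+180)
for n,a,b in [("nearR",T(588,345),S(385,322)),("farR",T(582,60),S(652,252)),("nearL",T(60,347),S(118,95)),("lineend",T(432,155),S(457,133))]: print(n,tri(a,b).round(4))
C={(60,110):T(55,62),(60,-110):T(582,60),(-60,-110):T(588,347),(-60,110):T(60,347)}
D={(-60,-110):S(385,322),(60,-110):S(652,252),(-60,110):S(118,95)}
def W(p,q,z): c,s=np.cos(p[2]),np.sin(p[2]); return [p[0]+c*q[0]-s*q[1],p[1]+s*q[0]+c*q[1],z]
def r(p): return np.concatenate([proj("top",W(p,np.array(k)/1e3,.074))-v for k,v in C.items()]+[proj("scene",W(p,np.array(k)/1e3,.074))-v for k,v in D.items()])
s=least_squares(r,[.5,-.1,0]); p=s.x; print("case",p, "res",s.fun.round(1))
print("knob",W(p,[0,-.058],.094))
print("dial seen",onz("top",T(462,198),.076))
a=onz("top",T(430,155),.102);b=onz("top",T(502,237),.102);print("bar",a,b,(a+b)/2,np.degrees(np.arctan2(*(a-b)[:2][::-1])))
l,q=onz("top",T(142,457),.06),onz("top",T(283,455),.06);m=(l+q)/2;print("lip",l,q)
c,s=np.cos(p[2]),np.sin(p[2]);d=m[:2]-p[:2];print("lip in case",c*d[0]+s*d[1],-s*d[0]+c*d[1])
th=np.arctan2(*(a-b)[:2][::-1]);print("timer",np.pi/2+p[2]-th)
for n,z in(("mark",.078),):
    print("green",onz("top",T(480,120),z),"red",onz("top",T(537,163),z))
print("tube",onz("top",T(345,492),.009),onz("top",(463,240),.009))
E
python3 m.py
```

```text
nearR [ 0.4889 -0.0961  0.0723]
farR [ 0.6065 -0.0933  0.0713]
nearL [0.4843 0.1191 0.0722]
lineend [ 0.5606 -0.0284  0.1014]
case [0.54483514 0.01329403 0.02015252] res [-0.  -0.7  1.2 -0.4  1.2  0.2 -1.3  0.3 -0.5 -0.1  1.2 -0.9 -1.8 -1.1]
knob [np.float64(0.5460039119523799), np.float64(-0.04469418796468333), 0.094]
dial seen [ 0.5474433  -0.04360587  0.076     ]
bar [ 0.56067211 -0.0276235   0.102     ] [ 0.52820783 -0.05654061  0.102     ] [ 0.54443997 -0.04208205  0.102     ] 41.69261454840939
lip [0.43974626 0.08523602 0.06      ] [0.44171087 0.027341   0.06      ]
lip in case -0.10321905491592344 0.045083610112105384
timer 0.8632754491538897
green [ 0.57957962 -0.05053674  0.078     ] red [ 0.56221636 -0.07394913  0.078     ]
tube [ 0.42862155 -0.0020401   0.009     ] [ 0.46125573 -0.2378042   0.009     ]
```

```bash
cat > g.py <<'E'
import sys,numpy as np
from cell import sensors
from scipy.spatial.transform import Rotation as Ro
def st():
    o=sensors.get_obs(); R=Ro.from_euler("xyz",o["tool_rot"],degrees=True)
    print("t",round(o["time_s"],2),"pos",(o["tool_pos"]*1e3).round(1),"rot",o["tool_rot"].round(1),"F",o["force"].round(2),"M",o["wrist_torque"].round(3),"w",round(o["grip_width"]*1e3,1),"q",o["qpos"].round(0)); return o,R
def go(p,rpy):
    o,R=st(); d=R.inv().apply(np.array(p)-o["tool_pos"])*1e3
    print("->",p,"xyz",d.round(1),"r",(R.inv()*Ro.from_euler("xyz",rpy,degrees=True)).as_rotvec().round(4))
if __name__=="__main__": a=list(map(float,sys.argv[1:])); go(a[:3],[180,0,a[3]])
E
python3 g.py .43 .26 .18 172; python3 g.py .424 .057 .18 181.5
```

```text
t 0.1 pos [190.6 620.9 204.2] rot [-179.9    0.   162.9] F [-0.53 -0.28 -0.15] M [-0.018  0.031  0.045] w 87.4 q [-72.  18.  -4.  83.   1.  79.  -3.]
-> [0.43, 0.26, 0.18] xyz [-334.7 -274.7   24.7] r [-0.0017 -0.     -0.1581]
t 0.1 pos [190.6 620.9 204.2] rot [-179.9    0.   162.9] F [-0.53 -0.28 -0.15] M [-0.018  0.031  0.045] w 87.4 q [-72.  18.  -4.  83.   1.  79.  -3.]
-> [0.424, 0.057, 0.18] xyz [-388.5 -470.6   25. ] r [-1.700e-03 -2.000e-04 -3.239e-01]
```

drive_tool --moves '[{"x": -335,"y": -275,"z": 25,"rz": -0.16,"fingers": 1},{"x": -335,"y": -275,"z": 25,"rz": -0.16,"fingers": 1},{"x": -335,"y": -275,"z": 25,"rz": -0.16,"fingers": 1},{"x": -335,"y": -275,"z": 25,"rz": -0.16,"fingers": 1},{"x": -335,"y": -275,"z": 25,"rz": -0.16,"fingers": 1},{"x": -335,"y": -275,"z": 25,"rz": -0.16,"fingers": 1},{"x": -335,"y": -275,"z": 25,"rz": -0.16,"fingers": 1},{"x": -388,"y": -470,"z": 25,"rz": -0.324,"fingers": 1},{"x": -388,"y": -470,"z": 25,"rz": -0.324,"fingers": 1},{"x": -388,"y": -470,"z": 25,"rz": -0.324,"fingers": 1},{"x": -388,"y": -470,"z": 25,"rz": -0.324,"fingers": 1},{"x": -388,"y": -470,"z": 25,"rz": -0.324,"fingers": 1},{"x": -388,"y": -470,"z": 25,"rz": -0.324,"fingers": 1}]' --force 20

```text
invalid input at $.moves[0]: expected keys x, y, z, rx, ry, rz, fingers
```

```bash
python3 g.py .424 .057 .058 181.5
```

```text
t 0.1 pos [190.6 620.9 204.2] rot [-179.9    0.   162.9] F [-0.53 -0.28 -0.15] M [-0.018  0.031  0.045] w 87.4 q [-72.  18.  -4.  83.   1.  79.  -3.]
-> [0.424, 0.057, 0.058] xyz [-388.5 -470.4  147. ] r [-1.700e-03 -2.000e-04 -3.239e-01]
```

All keys are required in each row.

drive_tool --moves '[{"x": -335,"y": -275,"z": 25,"rx": 0,"ry": 0,"rz": -0.16,"fingers": 1},{"x": -335,"y": -275,"z": 25,"rx": 0,"ry": 0,"rz": -0.16,"fingers": 1},{"x": -335,"y": -275,"z": 25,"rx": 0,"ry": 0,"rz": -0.16,"fingers": 1},{"x": -335,"y": -275,"z": 25,"rx": 0,"ry": 0,"rz": -0.16,"fingers": 1},{"x": -335,"y": -275,"z": 25,"rx": 0,"ry": 0,"rz": -0.16,"fingers": 1},{"x": -335,"y": -275,"z": 25,"rx": 0,"ry": 0,"rz": -0.16,"fingers": 1},{"x": -335,"y": -275,"z": 25,"rx": 0,"ry": 0,"rz": -0.16,"fingers": 1},{"x": -388,"y": -470,"z": 25,"rx": 0,"ry": 0,"rz": -0.324,"fingers": 1},{"x": -388,"y": -470,"z": 25,"rx": 0,"ry": 0,"rz": -0.324,"fingers": 1},{"x": -388,"y": -470,"z": 25,"rx": 0,"ry": 0,"rz": -0.324,"fingers": 1},{"x": -388,"y": -470,"z": 25,"rx": 0,"ry": 0,"rz": -0.324,"fingers": 1},{"x": -388,"y": -470,"z": 25,"rx": 0,"ry": 0,"rz": -0.324,"fingers": 1},{"x": -388,"y": -470,"z": 25,"rx": 0,"ry": 0,"rz": -0.324,"fingers": 1},{"x": -388,"y": -470,"z": 25,"rx": 0,"ry": 0,"rz": -0.324,"fingers": 1}]' --force 20

```text
time_s: 1.85
tool_pos: [0.4237, 0.0598, 0.18]
tool_rot: [-180.0, -0.0, -178.3]
force: [0.3, -0.2, -1.1]
grip_width: 0.0003
grasp_force: 0.0
```

```bash
python3 g.py .424 .057 .058 181.5
```

```text
t 1.85 pos [423.7  59.8 180. ] rot [-180.    -0.  -178.3] F [ 0.26 -0.19 -1.06] M [ 0.047 -0.043  0.041] w 0.3 q [-36. -10.  22. 115.   4.  74.  77.]
-> [0.424, 0.057, 0.058] xyz [ -0.2  -2.8 122. ] r [-0.0004 -0.0003  0.003 ]
```

drive_tool --moves '[{"x": 0,"y": -3,"z": 60,"rx": 0,"ry": 0,"rz": 0,"fingers": 1},{"x": 0,"y": -3,"z": 100,"rx": 0,"ry": 0,"rz": 0,"fingers": 1},{"x": 0,"y": -3,"z": 122,"rx": 0,"ry": 0,"rz": 0,"fingers": 1},{"x": 0,"y": -3,"z": 122,"rx": 0,"ry": 0,"rz": 0,"fingers": 1},{"x": 0,"y": -3,"z": 122,"rx": 0,"ry": 0,"rz": 0,"fingers": 1}]'

```text
time_s: 2.48
tool_pos: [0.4247, 0.0559, 0.059]
tool_rot: [180.0, 0.1, -178.4]
force: [-0.5, 0.4, 0.3]
grip_width: 0.0005
grasp_force: 0.0
```

```bash
python3 - <<'E'
from g import *; st()
from cell import vision; import cv2
c=vision.read_camera("scene"); cv2.imwrite("pics/s2.png",cv2.resize(c["image"][150:285,230:430,::-1],None,fx=4,fy=4,interpolation=cv2.INTER_CUBIC))
E
```

```text
t 2.48 pos [424.7  55.9  59. ] rot [ 1.800e+02  1.000e-01 -1.784e+02] F [-0.53  0.38  0.31] M [ 0.017  0.051 -0.018] w 0.5 q [-35.  -2.  24. 124.   1.  58.  80.]
```

View pics/s2.png

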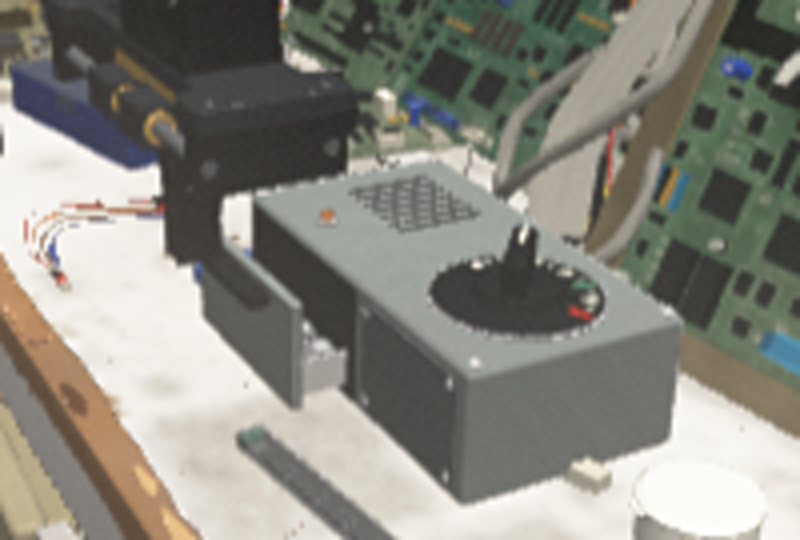

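The crop shows the closed fingertip at (190,258), in front of the tray's black lip at (240,275). I'll push forward now.

drive_tool --moves '[{"x": -4,"y": 0,"z": 0,"rx": 0,"ry": 0,"rz": 0,"fingers": 1},{"x": -8,"y": 0,"z": 0,"rx": 0,"ry": 0,"rz": 0,"fingers": 1},{"x": -11,"y": 0,"z": 0,"rx": 0,"ry": 0,"rz": 0,"fingers": 1},{"x": -14,"y": 0,"z": 0,"rx": 0,"ry": 0,"rz": 0,"fingers": 1},{"x": -17,"y": 0,"z": 0,"rx": 0,"ry": 0,"rz": 0,"fingers": 1},{"x": -20,"y": 0,"z": 0,"rx": 0,"ry": 0,"rz": 0,"fingers": 1}]'

```text
time_s: 3.28
tool_pos: [0.444, 0.0558, 0.0581]
tool_rot: [180.0, -0.0, -178.5]
force: [-0.2, -0.2, 0.3]
grip_width: 0.0002
grasp_force: 0.0
```

drive_tool --moves '[{"x": -2,"y": 0,"z": 0,"rx": 0,"ry": 0,"rz": 0,"fingers": 1},{"x": -4,"y": 0,"z": 0,"rx": 0,"ry": 0,"rz": 0,"fingers": 1},{"x": -5,"y": 0,"z": 0,"rx": 0,"ry": 0,"rz": 0,"fingers": 1},{"x": -6,"y": 0,"z": 0,"rx": 0,"ry": 0,"rz": 0,"fingers": 1}]'

```text
time_s: 3.78
tool_pos: [0.4499, 0.0559, 0.0582]
tool_rot: [180.0, 0.0, -178.5]
force: [-0.1, 0.3, 0.2]
grip_width: 0.0001
grasp_force: 0.0
```

```bash
python3 - <<'E'
from g import *; st()
from cell import vision; import cv2,numpy as np
from h import proj
for p in [(.45,.056,.05),(.4407,.056,.06)]: print(proj("scene",p),proj("top",p))
a=vision.read_camera("scene")["image"][190:260,270:345,::-1]
b=vision.read_camera("top")["image"][180:250,290:365,::-1]
cv2.imwrite("pics/s3.png",cv2.resize(np.hstack([a,b]),None,fx=5.3,fy=5.3,interpolation=cv2.INTER_CUBIC))
E
```

```text
t 3.77 pos [449.9  55.9  58.2] rot [ 180.     0.  -178.5] F [-0.09  0.29  0.17] M [ 0.02   0.034 -0.009] w 0.1 q [-35.   2.  25. 121.  -1.  58.  82.]
[289.95849268 223.18745737] [327.21954372 241.53677689]
[285.62108711 219.61029407] [327.24648194 245.81362705]
```

View pics/s3.png

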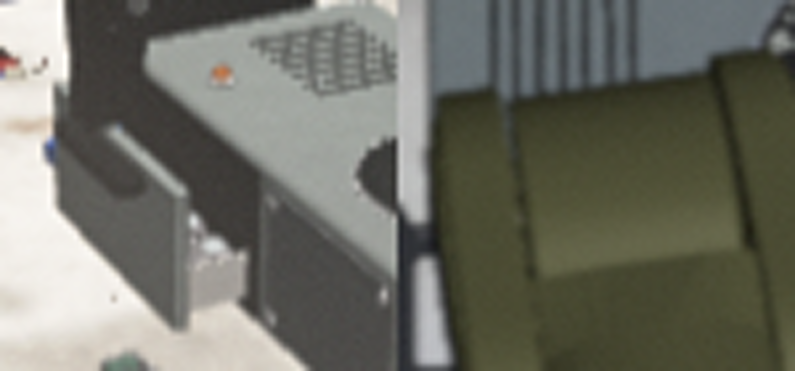

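The scene half shows the plate's lower right corner at (185,328). In full-image pixels that matches its earlier position, so the tray has not moved, and the finger is black against the black lip. I'll check the fingertip silhouette by image difference.

```bash
python3 - <<'E'
import cv2,numpy as np
from cell import vision
from h import proj
a=cv2.imread("pics/scene0.png").astype(int)
b=vision.read_camera("scene")["image"][:,:,::-1].astype(int)
s2=cv2.resize(cv2.imread("pics/s2.png"),None,fx=.25,fy=.25,interpolation=cv2.INTER_AREA).astype(int)
for nm,d in(("s2",abs(s2-a[150:285,230:430]).max(2)[48:90,35:75]),("now",abs(b-a).max(2)[198:240,265:305])):
    print(nm,"rows 198.., cols 265..")
    for r,row in enumerate(d): print(198+r,"".join("#" if v>40 else "+" if v>15 else "." for v in row))
print("gray now");
for r in range(205,235): print(r," ".join("%3d"%v for v in b[r,276:302].mean(1)))
for x in(.4247,.45):
  for dx in(-.0095,.0095): print(x,[proj("scene",(x+dx,.0559+dy,z)).round(0).tolist() for dy in(-.015,.015) for z in (.051,.08)])
E
```

```text
s2 rows 198.., cols 265..
198 .....########################+..........
199 .....+##################................
200 ......###############...................
201 ......###############...................
202 .....+###############...................
203 .....+###############...................
204 ......###############...................
205 ......###############...................
206 ......###############...................
207 ......###############...................
208 ......##########+####...................
209 ......##########++###...................
210 ......##########+++##...................
211 ......##########+++++...................
212 ......##########++++....................
213 ......#########+.+......................
214 ......++#######+........................
215 ........+######+........................
216 .........######.........................
217 .........+..............................
218 ........................................
219 ........................................
220 ........................................
221 ...................................
[... 5565 characters left out ...]
 242 243 241 192 120  91  91  91  92  93  92  92  93  92  92  97  94  93  93  92  92  94  92
232 242 242 241 241 240 240 240 193 121  90  91  92  94  92  93  94  92  92  93  92  93  94  93  94  93  92
233 242 240 241 240 239 240 241 241 189 108  88  91  92  92  92  90  95  92  93  93  94  92  93  92  92  93
234 239 239 240 239 239 238 239 241 238 156  98  90  90  91  92  91  94  93  91  95  93  92  94  94  92  92
0.4247 [[277.0, 229.0], [276.0, 216.0], [271.0, 223.0], [271.0, 210.0]]
0.4247 [[286.0, 228.0], [285.0, 214.0], [280.0, 221.0], [280.0, 208.0]]
0.45 [[289.0, 227.0], [288.0, 214.0], [283.0, 221.0], [282.0, 208.0]]
0.45 [[297.0, 225.0], [297.0, 212.0], [291.0, 219.0], [291.0, 206.0]]
```

The silhouette's bottom is about 10 px higher than predicted, so the closed tips are about 20 mm above where I assumed and have passed over the lip. I'll back off, lower the tool and recheck.

drive_tool --moves '[{"x": 10,"y": 0,"z": 0,"rx": 0,"ry": 0,"rz": 0,"fingers": 1},{"x": 20,"y": 0,"z": 0,"rx": 0,"ry": 0,"rz": 0,"fingers": 1},{"x": 27,"y": 0,"z": 0,"rx": 0,"ry": 0,"rz": 0,"fingers": 1},{"x": 27,"y": 0,"z": 0,"rx": 0,"ry": 0,"rz": 0,"fingers": 1},{"x": 27,"y": 0,"z": 10,"rx": 0,"ry": 0,"rz": 0,"fingers": 1},{"x": 27,"y": 0,"z": 18,"rx": 0,"ry": 0,"rz": 0,"fingers": 1},{"x": 27,"y": 0,"z": 18,"rx": 0,"ry": 0,"rz": 0,"fingers": 1}]'

```text
time_s: 4.8
tool_pos: [0.4221, 0.0549, 0.0391]
tool_rot: [-179.9, -0.1, -178.5]
force: [0.3, -0.0, 0.6]
grip_width: 0.0005
grasp_force: 0.0
```

```bash
python3 - <<'E'
import cv2,numpy as np
from cell import vision
from h import proj
from g import st
st()
a=cv2.imread("pics/scene0.png").astype(int)
b=vision.read_camera("scene")["image"][:,:,::-1]; cv2.imwrite("pics/s4.png",b)
d=abs(b.astype(int)-a).max(2)[198:240,262:302]
for r,row in enumerate(d): print(198+r,"".join("#" if v>40 else "+" if v>8 else "." for v in row))
print(proj("scene",(.191,.621,.196)))
i=np.hstack([cv2.resize(a[30:130,70:150].astype(np.uint8),None,fx=4,fy=4,interpolation=2),cv2.resize(b[150:250,230:330],None,fx=4,fy=4,interpolation=2)])
cv2.imwrite("pics/s4c.png",i)
E
```

```text
t 4.8 pos [422.1  54.9  39.1] rot [-1.799e+02 -1.000e-01 -1.785e+02] F [ 0.28 -0.04  0.61] M [ 0.038 -0.026 -0.044] w 0.5 q [-35.  -0.  24. 125.   0.  55.  80.]
198 ..+#####################################
199 ......++################################
200 .......++###############################
201 .......+################################
202 .......#########################++######
203 .......########################+.++#####
204 .......#########################.+++####
205 .......########################+..+++###
206 .......#########################..++++##
207 .......########################+.+++.+++
208 .......+###########+###########++.+++.++
209 ........###########++#####++###+++++++++
210 ........###########+++###+......+++++++.
211 ........###########+++++........++.+++++
212 ........###########++++........++.++++..
213 ........##########+++++.........++++++++
214 ........##########+++++.++......+..+.+++
215 ........##########+.+++...+......++.++.+
216 ........###########++++..++.......++++++
217 ........###########++++..+..........+++.
218 ........###########+++.++++..+.....
[... 278 characters left out ...]
5 ...........########+.........++.........
226 ...........####...............++........
227 ..............................+.........
228 ........................................
229 ........................................
230 ........................................
231 ........................................
232 ........................................
233 ........................................
234 ........................................
235 ........................................
236 ........................................
237 ........................................
238 ........................................
239 ........................................
[118.419321   107.63275442]
```

View pics/s4c.png

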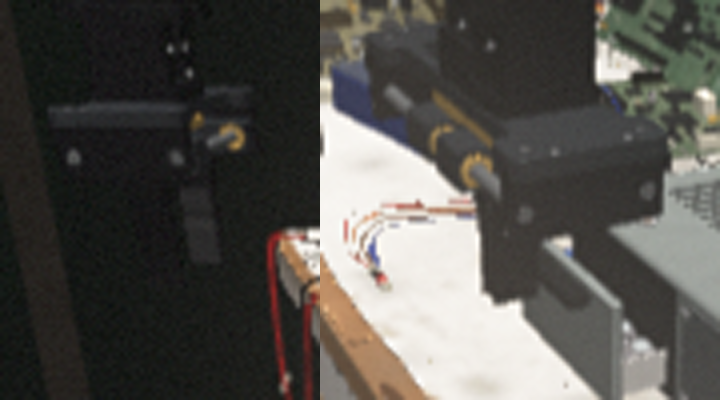

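The right half shows the finger bottom at (500,300), about z=0.05, just in front of the lip. The real tip is about 20 mm higher than the nominal one. I'll lower it 4 mm more and push, feeling for contact.

drive_tool --moves '[{"x": -2,"y": 0,"z": 4,"rx": 0,"ry": 0,"rz": 0,"fingers": 1},{"x": -4,"y": 0,"z": 4,"rx": 0,"ry": 0,"rz": 0,"fingers": 1},{"x": -7,"y": 0,"z": 4,"rx": 0,"ry": 0,"rz": 0,"fingers": 1},{"x": -9,"y": 0,"z": 4,"rx": 0,"ry": 0,"rz": 0,"fingers": 1},{"x": -11,"y": 0,"z": 4,"rx": 0,"ry": 0,"rz": 0,"fingers": 1},{"x": -13,"y": 0,"z": 4,"rx": 0,"ry": 0,"rz": 0,"fingers": 1}]'

```text
time_s: 5.6
tool_pos: [0.4357, 0.0556, 0.0361]
tool_rot: [180.0, -0.0, -178.5]
force: [-3.0, 0.2, 2.0]
grip_width: 0.0001
grasp_force: 1.3
```

drive_tool --moves '[{"x": -2,"y": 0,"z": 0,"rx": 0,"ry": 0,"rz": 0,"fingers": 1},{"x": -4,"y": 0,"z": 0,"rx": 0,"ry": 0,"rz": 0,"fingers": 1},{"x": -6,"y": 0,"z": 0,"rx": 0,"ry": 0,"rz": 0,"fingers": 1}]'

```text
time_s: 5.98
tool_pos: [0.4419, 0.0558, 0.0361]
tool_rot: [180.0, -0.0, -178.5]
force: [-3.0, 0.1, 1.5]
grip_width: 0.0002
grasp_force: 1.3
```

drive_tool --moves '[{"x": -2,"y": 0,"z": 0,"rx": 0,"ry": 0,"rz": 0,"fingers": 1},{"x": -4,"y": 0,"z": 0,"rx": 0,"ry": 0,"rz": 0,"fingers": 1},{"x": -6,"y": 0,"z": 0,"rx": 0,"ry": 0,"rz": 0,"fingers": 1},{"x": -8,"y": 0,"z": 0,"rx": 0,"ry": 0,"rz": 0,"fingers": 1}]'

```text
time_s: 6.48
tool_pos: [0.45, 0.056, 0.0361]
tool_rot: [180.0, 0.0, -178.5]
force: [-2.6, 0.6, 0.9]
grip_width: 0.0003
grasp_force: 1.3
```

drive_tool --moves '[{"x": -1.5,"y": 0,"z": 0,"rx": 0,"ry": 0,"rz": 0,"fingers": 1},{"x": -3,"y": 0,"z": 0,"rx": 0,"ry": 0,"rz": 0,"fingers": 1},{"x": -4,"y": 0,"z": 0,"rx": 0,"ry": 0,"rz": 0,"fingers": 1}]'

```text
time_s: 6.85
tool_pos: [0.4539, 0.0561, 0.0361]
tool_rot: [180.0, -0.0, -178.5]
force: [-2.4, 0.1, 0.6]
grip_width: 0.0004
grasp_force: 1.3
```

drive_tool --moves '[{"x": -1,"y": 0,"z": 0,"rx": 0,"ry": 0,"rz": 0,"fingers": 1},{"x": -2,"y": 0,"z": 0,"rx": 0,"ry": 0,"rz": 0,"fingers": 1}]'

```text
time_s: 7.1
tool_pos: [0.4555, 0.0562, 0.0361]
tool_rot: [180.0, -0.1, -178.5]
force: [-4.8, 0.9, 3.2]
grip_width: 0.0004
grasp_force: 2.4
```

drive_tool --moves '[{"x": -1,"y": 0,"z": 0,"rx": 0,"ry": 0,"rz": 0,"fingers": 1},{"x": -2,"y": 0,"z": 0,"rx": 0,"ry": 0,"rz": 0,"fingers": 1}]'

```text
time_s: 7.35
tool_pos: [0.4555, 0.0562, 0.036]
tool_rot: [180.0, -0.3, -178.5]
force: [-10.5, 0.1, 7.5]
grip_width: 0.0006
grasp_force: 5.1
```

drive_tool --moves '[{"x": 10,"y": 0,"z": 0,"rx": 0,"ry": 0,"rz": 0,"fingers": 1},{"x": 25,"y": 0,"z": 0,"rx": 0,"ry": 0,"rz": 0,"fingers": 1},{"x": 28,"y": 0,"z": -40,"rx": 0,"ry": 0,"rz": 0,"fingers": 0.3},{"x": 28,"y": 0,"z": -100,"rx": 0,"ry": 0,"rz": 0,"fingers": 0.3},{"x": 28,"y": 0,"z": -150,"rx": 0,"ry": 0,"rz": 0,"fingers": 0.3},{"x": 28,"y": 0,"z": -150,"rx": 0,"ry": 0,"rz": 0,"fingers": 0.3}]'

```text
time_s: 8.1
tool_pos: [0.4325, 0.0559, 0.1904]
tool_rot: [179.8, 0.5, -178.5]
force: [-0.6, 0.5, -0.6]
grip_width: 0.028
grasp_force: 0.0
```

```bash
python3 g.py .546 -.0437 .14 -138; python3 - <<'E'
import cv2
from cell import vision
b=vision.read_camera("scene")["image"][:,:,::-1]; cv2.imwrite("pics/s5f.png",b)
cv2.imwrite("pics/s5.png",cv2.resize(b[180:285,270:430],None,fx=5,fy=5,interpolation=2))
E
```

```text
t 8.1 pos [432.5  55.9 190.4] rot [ 179.8    0.5 -178.5] F [-0.61  0.47 -0.55] M [ 0.019  0.048 -0.045] w 28.0 q [-36. -10.  23. 114.   4.  74.  77.]
-> [0.546, -0.0437, 0.14] xyz [-110.3 -102.7   51.1] r [-2.000e-04  1.020e-02 -7.071e-01]
```

View pics/s5.png

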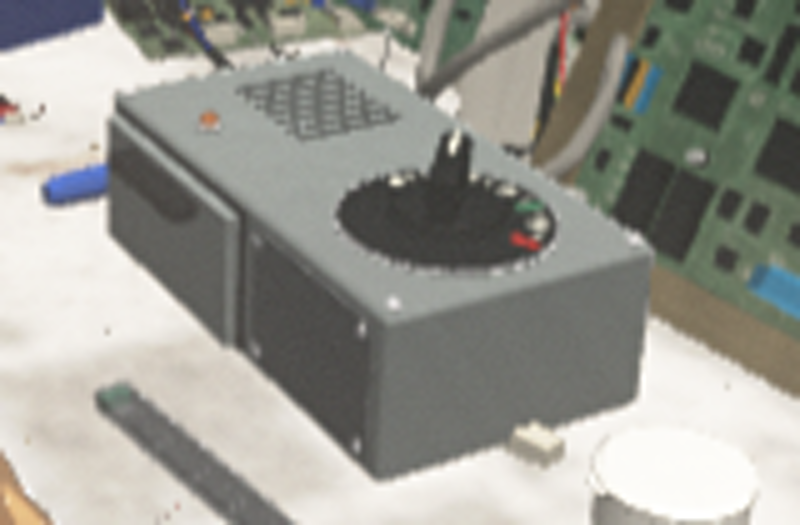

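The crop shows the tray plate against the case front. The case corner (385,322) has not moved, so the tray is home. Before turning the gripper I'll check the clearance to the ribbon and board behind.

```bash
python3 - <<'E'
from h import *
print("ribbon top",tri((305,50),(408,130)),"res", )
print("ribbon base",onz("top",(345,165),0),onz("top",(345,165),.1))
print("board low edge",onz("top",(385,150),0),onz("top",(440,143),0), "frame BR tri",tri((440,143),(470,275)))
for p in [(.64,-.03,.13),(.62,.02,.13),(.61,-.11,.13),(.65,-.06,.13)]: print(p,proj("top",p).round(),proj("scene",p).round())
E
```

```text
ribbon top [0.79071168 0.11175127 0.19705849] res
ribbon base [6.22594309e-01 1.85679728e-02 2.22044605e-16] [0.60189802 0.02396173 0.1       ]
board low edge [ 0.65821636 -0.06975163  0.        ] [ 0.67654317 -0.19196716  0.        ] frame BR tri [ 0.68190712 -0.19562971  0.01122016]
(0.64, -0.03, 0.13) [374. 143.] [397. 186.]
(0.62, 0.02, 0.13) [348. 153.] [374. 179.]
(0.61, -0.11, 0.13) [415. 159.] [411. 204.]
(0.65, -0.06, 0.13) [389. 139.] [411. 191.]
```

drive_tool --moves '[{"x": -40,"y": -40,"z": 0,"rx": 0,"ry": 0.01,"rz": -0.3,"fingers": 0.3},{"x": -110,"y": -103,"z": 10,"rx": 0,"ry": 0.01,"rz": -0.71,"fingers": 0.3},{"x": -110,"y": -103,"z": 20,"rx": 0,"ry": 0.01,"rz": -0.71,"fingers": 0.3},{"x": -110,"y": -103,"z": 30,"rx": 0,"ry": 0.01,"rz": -0.71,"fingers": 0.3},{"x": -110,"y": -103,"z": 50,"rx": 0,"ry": 0.01,"rz": -0.71,"fingers": 0.3},{"x": -110,"y": -103,"z": 50,"rx": 0,"ry": 0.01,"rz": -0.71,"fingers": 0.3},{"x": -110,"y": -103,"z": 50,"rx": 0,"ry": 0.01,"rz": -0.71,"fingers": 0.3}]'

```text
time_s: 9.02
tool_pos: [0.5421, -0.0447, 0.136]
tool_rot: [179.8, -0.5, -137.9]
force: [1.2, 0.3, 0.6]
grip_width: 0.0302
grasp_force: 0.0
```

```bash
python3 g.py .546 -.0437 .100 -138
```

```text
t 9.03 pos [542.1 -44.7 136. ] rot [ 179.8   -0.5 -137.9] F [1.21 0.29 0.57] M [0.058 0.051 0.016] w 30.2 q [-29.   9.  34. 104.  -5.  69. 139.]
-> [0.546, -0.0437, 0.1] xyz [-3.9 -2.  35.9] r [ 0.0036 -0.0096  0.0024]
```

drive_tool --moves '[{"x": -4,"y": -2,"z": 18,"rx": 0.004,"ry": -0.01,"rz": 0.002,"fingers": 0.3},{"x": -4,"y": -2,"z": 36,"rx": 0.004,"ry": -0.01,"rz": 0.002,"fingers": 0.3},{"x": -4,"y": -2,"z": 36,"rx": 0.004,"ry": -0.01,"rz": 0.002,"fingers": 0.3},{"x": -4,"y": -2,"z": 36,"rx": 0.004,"ry": -0.01,"rz": 0.002,"fingers": 0.3}]'

```text
time_s: 9.52
tool_pos: [0.5468, -0.0437, 0.1006]
tool_rot: [-179.9, 0.1, -137.9]
force: [0.8, 1.2, 0.8]
grip_width: 0.0304
grasp_force: 0.0
```

```bash
python3 g.py .546 -.0437 .075 -138; python3 - <<'E'
import cv2
from cell import vision
from h import proj
print([proj("scene",(.546,-.0437,z)).round(1) for z in (.083,.092,.102,.115)])
b=vision.read_camera("scene")["image"][:,:,::-1]; cv2.imwrite("pics/s6f.png",b)
cv2.imwrite("pics/s6.png",cv2.resize(b[165:250,310:410],None,fx=7,fy=7,interpolation=2))
E
```

```text
t 9.53 pos [546.8 -43.7 100.6] rot [-1.799e+02  1.000e-01 -1.379e+02] F [0.81 1.15 0.82] M [ 0.009  0.091 -0.003] w 30.4 q [-28.  11.  34. 106.  -7.  64. 140.]
-> [0.546, -0.0437, 0.075] xyz [ 0.6  0.5 25.6] r [-0.001   0.0012  0.0011]
[array([358.4, 219.6]), array([358.6, 215.3]), array([359. , 210.5]), array([359.4, 204.1])]
```

View pics/s6.png

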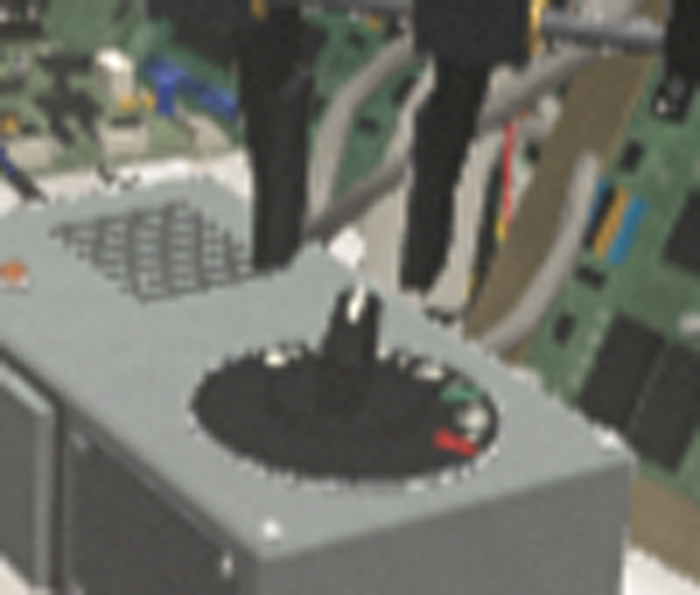

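The crop shows the fingers straddling the bar, with their bottoms at (277,270) and (423,290) and the bar top at (357,290). The tips are at z≈0.113, so I'll go down 27 mm to put them just above the skirt.

drive_tool --moves '[{"x": 0.5,"y": 0.5,"z": 8,"rx": 0,"ry": 0,"rz": 0,"fingers": 0.3},{"x": 0.5,"y": 0.5,"z": 16,"rx": 0,"ry": 0,"rz": 0,"fingers": 0.3},{"x": 0.5,"y": 0.5,"z": 22,"rx": 0,"ry": 0,"rz": 0,"fingers": 0.3},{"x": 0.5,"y": 0.5,"z": 25,"rx": 0,"ry": 0,"rz": 0,"fingers": 0.3},{"x": 0.5,"y": 0.5,"z": 27,"rx": 0,"ry": 0,"rz": 0,"fingers": 0.3},{"x": 0.5,"y": 0.5,"z": 27,"rx": 0,"ry": 0,"rz": 0,"fingers": 0.3}]'

```text
time_s: 10.32
tool_pos: [0.5458, -0.0436, 0.0731]
tool_rot: [-180.0, 0.0, -137.9]
force: [0.4, -0.7, 0.4]
grip_width: 0.0302
grasp_force: 0.0
```

drive_tool --moves '[{"x": 0,"y": 0,"z": 0,"rx": 0,"ry": 0,"rz": 0,"fingers": 0.5},{"x": 0,"y": 0,"z": 0,"rx": 0,"ry": 0,"rz": 0,"fingers": 0.6},{"x": 0,"y": 0,"z": 0,"rx": 0,"ry": 0,"rz": 0,"fingers": 0.66},{"x": 0,"y": 0,"z": 0,"rx": 0,"ry": 0,"rz": 0,"fingers": 0.7}]' --force 5

```text
time_s: 10.82
tool_pos: [0.5471, -0.0448, 0.0734]
tool_rot: [-179.8, 0.1, -138.0]
force: [4.2, -3.0, -2.7]
grip_width: 0.0144
grasp_force: 4.0
```

Contact on one finger: the bar pushes the tool along its -y, so I'll shift the tool 3 mm that way before closing.

drive_tool --moves '[{"x": 0,"y": -1.5,"z": 0,"rx": 0,"ry": 0,"rz": 0,"fingers": 0.7},{"x": 0,"y": -3,"z": 0,"rx": 0,"ry": 0,"rz": 0,"fingers": 0.7},{"x": 0,"y": -3,"z": 0,"rx": 0,"ry": 0,"rz": 0,"fingers": 0.75},{"x": 0,"y": -3,"z": 0,"rx": 0,"ry": 0,"rz": 0,"fingers": 0.9},{"x": 0,"y": -3,"z": 0,"rx": 0,"ry": 0,"rz": 0,"fingers": 1}]' --force 5

```text
time_s: 11.45
tool_pos: [0.5473, -0.0449, 0.0732]
tool_rot: [179.9, 0.0, -137.9]
force: [-3.7, 2.4, 5.6]
grip_width: 0.014
grasp_force: 4.9
```

```bash
python3 g.py .546 -.0437 .0734 -138
```

```text
t 11.45 pos [547.3 -44.9  73.2] rot [ 179.9    0.  -137.9] F [-3.68  2.44  5.58] M [0.542 0.834 0.202] w 14.0 q [-28.  13.  33. 108.  -9.  61. 141.]
-> [0.546, -0.0437, 0.0734] xyz [ 0.1  1.8 -0.2] r [0.0011 0.0007 0.0017]
```

drive_tool --moves '[{"x": 0,"y": 1.4,"z": -1,"rx": 0,"ry": 0,"rz": 0,"fingers": 1},{"x": 0,"y": 1.4,"z": -1,"rx": 0,"ry": 0,"rz": 0,"fingers": 1}]' --force 5

```text
time_s: 11.7
tool_pos: [0.5471, -0.0449, 0.0735]
tool_rot: [-179.9, 0.1, -137.9]
force: [2.1, -0.1, -4.9]
grip_width: 0.0143
grasp_force: 4.9
```

drive_tool --moves '[{"x": 0,"y": 0,"z": 0,"rx": 0,"ry": 0,"rz": 0,"fingers": 1},{"x": 0,"y": 0,"z": 0,"rx": 0,"ry": 0,"rz": 0,"fingers": 1},{"x": 0,"y": 0,"z": 0,"rx": 0,"ry": 0,"rz": 0,"fingers": 1}]' --force 40

```text
time_s: 12.08
tool_pos: [0.5467, -0.0449, 0.0735]
tool_rot: [-180.0, 0.0, -137.9]
force: [3.3, -0.4, -9.5]
grip_width: 0.0116
grasp_force: 39.6
```

```bash
python3 g.py .546 -.0437 .0734 -138
```

```text
t 12.07 pos [546.7 -44.9  73.5] rot [-180.     0.  -137.9] F [ 3.33 -0.37 -9.45] M [ 0.026 -0.753  0.046] w 11.6 q [-28.  13.  33. 108.  -8.  61. 141.]
-> [0.546, -0.0437, 0.0734] xyz [-0.3  1.3  0.1] r [-0.0006  0.0002  0.0011]
```

drive_tool --moves '[{"x": -0.7,"y": -0.7,"z": 0.8,"rx": 0,"ry": 0,"rz": 0,"fingers": 1},{"x": -0.7,"y": -0.7,"z": 0.8,"rx": 0,"ry": 0,"rz": 0.06,"fingers": 1},{"x": -0.7,"y": -0.7,"z": 0.8,"rx": 0,"ry": 0,"rz": 0.14,"fingers": 1},{"x": -0.7,"y": -0.7,"z": 0.8,"rx": 0,"ry": 0,"rz": 0.22,"fingers": 1},{"x": -0.7,"y": -0.7,"z": 0.8,"rx": 0,"ry": 0,"rz": 0.3,"fingers": 1}]' --force 45

```text
time_s: 12.7
tool_pos: [0.5465, -0.0445, 0.0734]
tool_rot: [179.9, -0.1, -155.3]
force: [-2.1, 1.1, -1.1]
grip_width: 0.0118
grasp_force: 44.6
```

```bash
python3 g.py .5467 -.0449 .0734 -155
```

```text
t 12.7 pos [546.5 -44.5  73.4] rot [ 1.799e+02 -1.000e-01 -1.553e+02] F [-2.14  1.06 -1.11] M [0.086 0.548 0.091] w 11.8 q [-30.  14.  36. 108.  -9.  61. 124.]
-> [0.5467, -0.0449, 0.0734] xyz [-0.1 -0.4  0. ] r [ 0.0018 -0.0014 -0.0047]
```

drive_tool --moves '[{"x": 0,"y": 0,"z": 0,"rx": 0,"ry": 0,"rz": 0.1,"fingers": 1},{"x": 0,"y": 0,"z": 0,"rx": 0,"ry": 0,"rz": 0.2,"fingers": 1},{"x": 0,"y": 0,"z": 0,"rx": 0,"ry": 0,"rz": 0.3,"fingers": 1},{"x": 0,"y": 0,"z": 0,"rx": 0,"ry": 0,"rz": 0.4,"fingers": 1},{"x": 0,"y": 0,"z": 0,"rx": 0,"ry": 0,"rz": 0.5,"fingers": 1},{"x": 0,"y": 0,"z": 0,"rx": 0,"ry": 0,"rz": 0.6,"fingers": 1},{"x": 0,"y": 0,"z": 0,"rx": 0,"ry": 0,"rz": 0.7,"fingers": 1}]'

```text
time_s: 13.58
tool_pos: [0.5464, -0.0435, 0.0734]
tool_rot: [179.9, -0.2, 164.6]
force: [-2.6, 1.1, -0.4]
grip_width: 0.0114
grasp_force: 44.6
```

```bash
python3 g.py .5467 -.0449 .0734 155
```

```text
t 13.57 pos [546.4 -43.5  73.4] rot [179.9  -0.2 164.6] F [-2.63  1.11 -0.39] M [0.436 0.522 0.075] w 11.4 q [-35.  15.  42. 108. -11.  62.  86.]
-> [0.5467, -0.0449, 0.0734] xyz [-0.7 -1.2 -0. ] r [ 0.0014 -0.003   0.168 ]
```

drive_tool --moves '[{"x": 0.7,"y": 0,"z": 0,"rx": 0,"ry": 0,"rz": 0.1,"fingers": 1},{"x": 0.7,"y": 0,"z": 0,"rx": 0,"ry": 0,"rz": 0.2,"fingers": 1},{"x": 0.7,"y": 0,"z": 0,"rx": 0,"ry": 0,"rz": 0.3,"fingers": 1},{"x": 0.7,"y": 0,"z": 0,"rx": 0,"ry": 0,"rz": 0.4,"fingers": 1},{"x": 0.7,"y": 0,"z": 0,"rx": 0,"ry": 0,"rz": 0.5,"fingers": 1},{"x": 0.7,"y": 0,"z": 0,"rx": 0,"ry": 0,"rz": 0.6,"fingers": 1},{"x": 0.7,"y": 0,"z": 0,"rx": 0,"ry": 0,"rz": 0.7,"fingers": 1},{"x": 0.7,"y": 0,"z": 0,"rx": 0,"ry": 0,"rz": 0.8,"fingers": 1},{"x": 0.7,"y": 0,"z": 0,"rx": 0,"ry": 0,"rz": 0.85,"fingers": 1}]'

```text
time_s: 14.7
tool_pos: [0.5472, -0.0426, 0.0735]
tool_rot: [179.9, -0.1, 116.0]
force: [2.0, 2.6, -5.7]
grip_width: 0.0112
grasp_force: 44.6
```

```bash
python3 g.py .5467 -.0449 .0734 115
```

```text
t 14.7 pos [547.2 -42.6  73.5] rot [ 1.799e+02 -1.000e-01  1.160e+02] F [ 2.03  2.63 -5.71] M [ 0.5   -0.23   0.062] w 11.2 q [-41.  16.  50. 108. -14.  62.  40.]
-> [0.5467, -0.0449, 0.0734] xyz [-1.8 -1.4  0.1] r [ 0.0017 -0.0021  0.018 ]
```

```bash
cat > e.py <<'E'
from g import *
o,_=st(); print("J7 effort",o["effort"].round(3)[4:])
E
python3 e.py
```

```text
t 14.7 pos [547.2 -42.6  73.5] rot [ 1.799e+02 -1.000e-01  1.160e+02] F [ 2.03  2.63 -5.71] M [ 0.5   -0.23   0.062] w 11.2 q [-41.  16.  50. 108. -14.  62.  40.]
J7 effort [0.849 0.269 0.148]
```

drive_tool --moves '[{"x": 0.5,"y": 0.9,"z": 0.5,"rx": 0,"ry": 0,"rz": 0.03,"fingers": 1},{"x": 0.5,"y": 0.9,"z": 0.5,"rx": 0,"ry": 0,"rz": 0.07,"fingers": 1},{"x": 0.5,"y": 0.9,"z": 0.5,"rx": 0,"ry": 0,"rz": 0.11,"fingers": 1}]'

```text
time_s: 15.08
tool_pos: [0.5474, -0.0426, 0.0734]
tool_rot: [180.0, -0.1, 109.7]
force: [-3.2, 4.3, 4.2]
grip_width: 0.0116
grasp_force: 44.6
```

```bash
python3 e.py
```

```text
t 15.07 pos [547.4 -42.6  73.4] rot [ 1.800e+02 -1.000e-01  1.097e+02] F [-3.17  4.31  4.16] M [0.79  0.861 0.151] w 11.6 q [-42.  17.  51. 108. -15.  62.  34.]
J7 effort [ 0.863 -1.578  0.198]
```

drive_tool --moves '[{"x": 0.9,"y": -0.1,"z": -0.25,"rx": 0,"ry": 0,"rz": 0.02,"fingers": 1},{"x": 0.9,"y": -0.1,"z": -0.25,"rx": 0,"ry": 0,"rz": 0.04,"fingers": 1}]'

```text
time_s: 15.32
tool_pos: [0.5474, -0.0426, 0.0734]
tool_rot: [179.9, -0.0, 107.4]
force: [-2.9, 3.2, 3.0]
grip_width: 0.0116
grasp_force: 44.6
```

```bash
python3 e.py
```

```text
t 15.32 pos [547.4 -42.6  73.4] rot [179.9  -0.  107.4] F [-2.92  3.16  3.  ] M [0.622 0.647 0.13 ] w 11.6 q [-43.  17.  51. 108. -15.  62.  32.]
J7 effort [ 0.717 -1.163  0.033]
```

drive_tool --moves '[{"x": 0.7,"y": -0.2,"z": -0.2,"rx": 0,"ry": 0,"rz": 0.03,"fingers": 1},{"x": 0.7,"y": -0.2,"z": -0.2,"rx": 0,"ry": 0,"rz": 0.05,"fingers": 1}]'

```text
time_s: 15.58
tool_pos: [0.5475, -0.0425, 0.0734]
tool_rot: [179.9, 0.0, 104.5]
force: [0.0, 1.5, 0.0]
grip_width: 0.0116
grasp_force: 44.6
```

```bash
python3 e.py
```

```text
t 15.57 pos [547.5 -42.5  73.4] rot [179.9   0.  104.5] F [0.04 1.49 0.03] M [0.401 0.09  0.091] w 11.6 q [-43.  17.  52. 108. -15.  62.  29.]
J7 effort [ 0.533 -0.242  0.   ]
```

drive_tool --moves '[{"x": 0,"y": 0,"z": 0,"rx": 0,"ry": 0,"rz": 0.03,"fingers": 1},{"x": 0,"y": 0,"z": 0,"rx": 0,"ry": 0,"rz": 0.05,"fingers": 1}]'

```text
time_s: 15.82
tool_pos: [0.5475, -0.0425, 0.0734]
tool_rot: [179.9, 0.0, 101.7]
force: [0.8, 1.3, 0.3]
grip_width: 0.0114
grasp_force: 44.6
```

```bash
python3 e.py
```

```text
t 15.82 pos [547.5 -42.5  73.4] rot [179.9   0.  101.7] F [0.79 1.33 0.32] M [ 0.304 -0.17   0.151] w 11.4 q [-44.  17.  52. 108. -15.  62.  26.]
J7 effort [0.524 0.175 0.004]
```

drive_tool --moves '[{"x": 0.2,"y": 0,"z": 0,"rx": 0,"ry": 0,"rz": 0.02,"fingers": 1},{"x": 0.2,"y": 0,"z": 0,"rx": 0,"ry": 0,"rz": 0.04,"fingers": 1}]'

```text
time_s: 16.08
tool_pos: [0.5475, -0.0425, 0.0734]
tool_rot: [179.9, 0.0, 99.4]
force: [1.3, 0.8, -1.6]
grip_width: 0.0117
grasp_force: 44.6
```

```bash
python3 e.py
```

```text
t 16.07 pos [547.5 -42.5  73.4] rot [179.9   0.   99.4] F [ 1.27  0.84 -1.59] M [ 0.106 -0.482  0.153] w 11.7 q [-44.  17.  53. 108. -15.  62.  24.]
J7 effort [0.369 0.775 0.032]
```

drive_tool --moves '[{"x": 0,"y": 0,"z": 0,"rx": 0,"ry": 0,"rz": 0.02,"fingers": 1},{"x": 0,"y": 0,"z": 0,"rx": 0,"ry": 0,"rz": 0.04,"fingers": 1}]'

```text
time_s: 16.32
tool_pos: [0.5475, -0.0425, 0.0734]
tool_rot: [179.9, 0.0, 97.1]
force: [3.6, -0.3, -2.4]
grip_width: 0.0115
grasp_force: 44.6
```

```bash
python3 e.py
```

```text
t 16.32 pos [547.5 -42.5  73.4] rot [179.9   0.   97.1] F [ 3.6  -0.29 -2.41] M [-0.065 -0.872  0.272] w 11.5 q [-44.  17.  53. 108. -15.  62.  22.]
J7 effort [ 0.189  1.285 -0.127]
```

drive_tool --moves '[{"x": 0,"y": 0,"z": 0,"rx": 0,"ry": 0,"rz": 0.02,"fingers": 1},{"x": 0,"y": 0,"z": 0,"rx": 0,"ry": 0,"rz": 0.04,"fingers": 1}]'

```text
time_s: 16.58
tool_pos: [0.5476, -0.0425, 0.0734]
tool_rot: [179.9, 0.0, 94.8]
force: [4.5, -1.0, -2.9]
grip_width: 0.0115
grasp_force: 44.6
```

```bash
python3 e.py
```

```text
t 16.57 pos [547.6 -42.5  73.4] rot [179.9   0.   94.8] F [ 4.45 -1.04 -2.87] M [-0.235 -1.116  0.331] w 11.5 q [-45.  17.  53. 108. -16.  62.  20.]
J7 effort [ 0.092  1.831 -0.154]
```

drive_tool --moves '[{"x": -0.1,"y": 0.6,"z": 0.25,"rx": 0,"ry": 0,"rz": 0.01,"fingers": 1},{"x": -0.1,"y": 0.6,"z": 0.25,"rx": 0,"ry": 0,"rz": 0.015,"fingers": 1}]'

```text
time_s: 16.82
tool_pos: [0.5476, -0.0425, 0.0734]
tool_rot: [179.9, -0.0, 94.0]
force: [1.0, -1.1, 1.5]
grip_width: 0.0116
grasp_force: 44.6
```

```bash
python3 e.py
```

```text
t 16.82 pos [547.6 -42.5  73.4] rot [179.9  -0.   94. ] F [ 1.01 -1.13  1.48] M [-0.206 -0.523  0.324] w 11.6 q [-45.  17.  54. 108. -16.  62.  19.]
J7 effort [-0.154  0.918 -0.276]
```

drive_tool --moves '[{"x": 0,"y": 0,"z": 0,"rx": 0,"ry": 0,"rz": 0.01,"fingers": 1},{"x": 0,"y": 0,"z": 0,"rx": 0,"ry": 0,"rz": 0.01,"fingers": 1}]'

```text
time_s: 17.08
tool_pos: [0.5477, -0.0424, 0.0734]
tool_rot: [179.9, -0.0, 93.4]
force: [1.9, -0.5, 4.2]
grip_width: 0.0114
grasp_force: 44.6
```

```bash
python3 e.py
```

```text
t 17.07 pos [547.7 -42.4  73.4] rot [179.9  -0.   93.4] F [ 1.89 -0.48  4.19] M [-0.265 -0.349  0.271] w 11.4 q [-45.  17.  54. 108. -16.  62.  19.]
J7 effort [-0.3    0.743 -0.317]
```

drive_tool --moves '[{"x": 0,"y": 0,"z": -0.3,"rx": 0,"ry": 0,"rz": 0.01,"fingers": 1},{"x": 0,"y": 0,"z": -0.3,"rx": 0,"ry": 0,"rz": 0.01,"fingers": 1}]'

```text
time_s: 17.32
tool_pos: [0.5477, -0.0425, 0.0734]
tool_rot: [179.9, 0.0, 92.8]
force: [2.0, -1.3, 2.1]
grip_width: 0.0114
grasp_force: 44.6
```

```bash
python3 e.py
```

```text
t 17.32 pos [547.7 -42.5  73.4] rot [179.9   0.   92.8] F [ 1.97 -1.33  2.14] M [-0.395 -0.533  0.285] w 11.4 q [-45.  17.  54. 108. -16.  62.  18.]
J7 effort [-0.383  1.078 -0.318]
```

drive_tool --moves '[{"x": 0,"y": 0,"z": 0,"rx": 0,"ry": 0,"rz": 0.01,"fingers": 1},{"x": 0,"y": 0,"z": 0,"rx": 0,"ry": 0,"rz": 0.01,"fingers": 1}]'

```text
time_s: 17.58
tool_pos: [0.5477, -0.0424, 0.0734]
tool_rot: [179.9, 0.0, 92.3]
force: [2.8, -2.2, 2.4]
grip_width: 0.0113
grasp_force: 44.6
```

```bash
python3 e.py
```

```text
t 17.57 pos [547.7 -42.4  73.4] rot [179.9   0.   92.3] F [ 2.79 -2.17  2.42] M [-0.545 -0.587  0.328] w 11.3 q [-45.  18.  54. 108. -16.  62.  18.]
J7 effort [-0.48   1.179 -0.318]
```

drive_tool --moves '[{"x": 0,"y": 0,"z": 0,"rx": 0,"ry": 0,"rz": 0.01,"fingers": 1},{"x": 0,"y": 0,"z": 0,"rx": 0,"ry": 0,"rz": 0.01,"fingers": 1}]'

```text
time_s: 17.82
tool_pos: [0.5477, -0.0424, 0.0734]
tool_rot: [179.9, 0.0, 91.7]
force: [3.2, -1.6, 2.2]
grip_width: 0.0114
grasp_force: 44.6
```

```bash
python3 e.py
```

```text
t 17.82 pos [547.7 -42.4  73.4] rot [179.9   0.   91.7] F [ 3.15 -1.63  2.17] M [-0.544 -0.632  0.365] w 11.4 q [-45.  18.  54. 108. -16.  62.  17.]
J7 effort [-0.573  1.298 -0.318]
```

drive_tool --moves '[{"x": -0.3,"y": 0.3,"z": -0.1,"rx": 0,"ry": 0,"rz": 0.01,"fingers": 1},{"x": -0.3,"y": 0.3,"z": -0.1,"rx": 0,"ry": 0,"rz": 0.01,"fingers": 1}]'

```text
time_s: 18.08
tool_pos: [0.5477, -0.0424, 0.0733]
tool_rot: [180.0, -0.0, 91.1]
force: [1.6, -1.5, 3.0]
grip_width: 0.0113
grasp_force: 44.6
```

```bash
python3 e.py
```

```text
t 18.07 pos [547.7 -42.4  73.3] rot [180.   -0.   91.1] F [ 1.56 -1.54  3.  ] M [-0.456 -0.482  0.323] w 11.3 q [-45.  18.  54. 108. -16.  62.  17.]
J7 effort [-0.491  0.976 -0.322]
```

drive_tool --moves '[{"x": 0,"y": 0,"z": 0,"rx": 0,"ry": 0,"rz": 0.007,"fingers": 1},{"x": 0,"y": 0,"z": 0,"rx": 0,"ry": 0,"rz": 0.007,"fingers": 1}]'

```text
time_s: 18.32
tool_pos: [0.5477, -0.0424, 0.0734]
tool_rot: [180.0, -0.0, 90.7]
force: [1.3, -1.7, 2.7]
grip_width: 0.0114
grasp_force: 44.7
```

```bash
python3 e.py
```

```text
t 18.32 pos [547.7 -42.4  73.4] rot [180.   -0.   90.7] F [ 1.31 -1.69  2.67] M [-0.42  -0.359  0.338] w 11.4 q [-45.  18.  54. 108. -16.  62.  16.]
J7 effort [-0.513  0.87  -0.357]
```

drive_tool --moves '[{"x": 0,"y": 0,"z": 0,"rx": 0,"ry": 0,"rz": 0.007,"fingers": 1},{"x": 0,"y": 0,"z": 0,"rx": 0,"ry": 0,"rz": 0.007,"fingers": 1}]'

```text
time_s: 18.58
tool_pos: [0.5477, -0.0424, 0.0734]
tool_rot: [180.0, -0.0, 90.3]
force: [2.0, -1.4, 2.7]
grip_width: 0.0114
grasp_force: 44.7
```

```bash
python3 e.py
```

```text
t 18.57 pos [547.7 -42.4  73.4] rot [180.   -0.   90.3] F [ 2.   -1.4   2.67] M [-0.508 -0.348  0.351] w 11.4 q [-45.  18.  54. 108. -16.  62.  16.]
J7 effort [-0.529  0.762 -0.393]
```

drive_tool --moves '[{"x": 0,"y": 0,"z": 0,"rx": 0,"ry": 0,"rz": 0.007,"fingers": 1},{"x": 0,"y": 0,"z": 0,"rx": 0,"ry": 0,"rz": 0.007,"fingers": 1}]'

```text
time_s: 18.82
tool_pos: [0.5477, -0.0424, 0.0734]
tool_rot: [180.0, -0.0, 89.9]
force: [1.0, -1.1, 2.8]
grip_width: 0.0116
grasp_force: 44.7
```

```bash
python3 e.py
```

```text
t 18.82 pos [547.7 -42.4  73.4] rot [180.   -0.   89.9] F [ 0.99 -1.13  2.8 ] M [-0.434 -0.302  0.434] w 11.6 q [-45.  18.  54. 108. -16.  62.  16.]
J7 effort [-0.544  0.659 -0.429]
```

drive_tool --moves '[{"x": 0,"y": 0,"z": 0,"rx": 0,"ry": 0,"rz": 0.01,"fingers": 1},{"x": 0,"y": 0,"z": 0,"rx": 0,"ry": 0,"rz": 0.01,"fingers": 1},{"x": 0,"y": 0,"z": 0,"rx": 0,"ry": 0,"rz": 0.01,"fingers": 1}]'

```text
time_s: 19.2
tool_pos: [0.5477, -0.0424, 0.0734]
tool_rot: [180.0, -0.0, 89.4]
force: [0.5, -1.6, 2.1]
grip_width: 0.0116
grasp_force: 44.8
```

```bash
python3 e.py
```

```text
t 19.2 pos [547.7 -42.4  73.4] rot [180.   -0.   89.4] F [ 0.49 -1.64  2.07] M [-0.397 -0.235  0.479] w 11.6 q [-45.  18.  55. 108. -16.  62.  15.]
J7 effort [-0.563  0.517 -0.455]
```

drive_tool --moves '[{"x": 0,"y": 0,"z": 0,"rx": 0,"ry": 0,"rz": 0.01,"fingers": 1},{"x": 0,"y": 0,"z": 0,"rx": 0,"ry": 0,"rz": 0.01,"fingers": 1},{"x": 0,"y": 0,"z": 0,"rx": 0,"ry": 0,"rz": 0.01,"fingers": 1}]'

```text
time_s: 19.58
tool_pos: [0.5477, -0.0425, 0.0734]
tool_rot: [180.0, -0.0, 88.8]
force: [0.4, -1.1, 2.6]
grip_width: 0.0116
grasp_force: 44.9
```

```bash
python3 e.py
```

```text
t 19.57 pos [547.7 -42.5  73.4] rot [180.   -0.   88.8] F [ 0.4  -1.1   2.59] M [-0.361 -0.091  0.462] w 11.6 q [-45.  18.  55. 108. -16.  62.  14.]
J7 effort [-0.584  0.386 -0.503]
```

drive_tool --moves '[{"x": 0,"y": 0,"z": 0,"rx": 0,"ry": 0,"rz": 0.007,"fingers": 1},{"x": 0,"y": 0,"z": 0,"rx": 0,"ry": 0,"rz": 0.007,"fingers": 1}]'

```text
time_s: 19.82
tool_pos: [0.5478, -0.0424, 0.0734]
tool_rot: [180.0, -0.0, 88.4]
force: [0.0, -0.3, 2.2]
grip_width: 0.0119
grasp_force: 45.0
```

```bash
python3 e.py; python3 -c "
from cell import vision,sensors
import numpy as np
m=[]
for i in range(8): vision.read_camera('top'); o=sensors.get_obs(); m.append([o['wrist_torque'][2],o['effort'][6]])
print(np.mean(m,0),np.std(m,0))"
```

```text
t 19.82 pos [547.8 -42.4  73.4] rot [180.   -0.   88.4] F [ 0.02 -0.3   2.25] M [-0.329 -0.048  0.536] w 11.9 q [-45.  18.  55. 108. -16.  62.  14.]
J7 effort [-0.6    0.303 -0.558]
[ 0.55320545 -0.53672028] [0.03500457 0.00215544]
```

drive_tool --moves '[{"x": 0,"y": 0,"z": 0,"rx": 0,"ry": 0,"rz": -0.05,"fingers": 1},{"x": 0,"y": -0.1,"z": 0,"rx": 0,"ry": 0,"rz": -0.14,"fingers": 1},{"x": -0.1,"y": -0.2,"z": 0,"rx": 0,"ry": 0,"rz": -0.24,"fingers": 1},{"x": -0.2,"y": -0.3,"z": 0,"rx": 0,"ry": 0,"rz": -0.34,"fingers": 1},{"x": -0.3,"y": -0.4,"z": 0,"rx": 0,"ry": 0,"rz": -0.44,"fingers": 1},{"x": -0.4,"y": -0.5,"z": 0,"rx": 0,"ry": 0,"rz": -0.54,"fingers": 1},{"x": -0.5,"y": -0.5,"z": 0,"rx": 0,"ry": 0,"rz": -0.64,"fingers": 1},{"x": -0.5,"y": -0.5,"z": 0,"rx": 0,"ry": 0,"rz": -0.7,"fingers": 1}]'

```text
time_s: 21.22
tool_pos: [0.5469, -0.0427, 0.0733]
tool_rot: [179.9, -0.1, 128.5]
force: [-1.0, -0.8, 3.2]
grip_width: 0.0116
grasp_force: 44.7
```

```bash
python3 e.py
```

```text
t 21.23 pos [546.9 -42.7  73.3] rot [ 1.799e+02 -1.000e-01  1.285e+02] F [-0.98 -0.76  3.24] M [-0.069  0.169 -0.086] w 11.6 q [-39.  16.  47. 108. -13.  62.  51.]
J7 effort [-0.151 -0.161 -0.313]
```

drive_tool --moves '[{"x": 0,"y": -0.1,"z": -0.2,"rx": 0,"ry": 0,"rz": -0.1,"fingers": 1},{"x": -0.1,"y": -0.2,"z": -0.2,"rx": 0,"ry": 0,"rz": -0.2,"fingers": 1},{"x": -0.2,"y": -0.3,"z": -0.2,"rx": 0,"ry": 0,"rz": -0.3,"fingers": 1},{"x": -0.2,"y": -0.4,"z": -0.2,"rx": 0,"ry": 0,"rz": -0.4,"fingers": 1},{"x": -0.3,"y": -0.5,"z": -0.2,"rx": 0,"ry": 0,"rz": -0.5,"fingers": 1},{"x": -0.3,"y": -0.6,"z": -0.2,"rx": 0,"ry": 0,"rz": -0.6,"fingers": 1},{"x": -0.3,"y": -0.7,"z": -0.2,"rx": 0,"ry": 0,"rz": -0.68,"fingers": 1},{"x": -0.3,"y": -0.7,"z": -0.2,"rx": 0,"ry": 0,"rz": -0.705,"fingers": 1},{"x": -0.3,"y": -0.7,"z": -0.2,"rx": 0,"ry": 0,"rz": -0.705,"fingers": 1}]'

```text
time_s: 22.35
tool_pos: [0.5464, -0.0436, 0.0734]
tool_rot: [180.0, -0.0, 168.8]
force: [-1.9, 0.5, 1.4]
grip_width: 0.0117
grasp_force: 44.6
```

```bash
python3 e.py
```

```text
t 22.35 pos [546.4 -43.6  73.4] rot [180.   -0.  168.8] F [-1.86  0.5   1.42] M [-0.134  0.301  0.025] w 11.7 q [-34.  14.  41. 108. -11.  61.  90.]
J7 effort [-0.169 -0.414  0.093]
```

Release gently, raise the tool and move clear so the top camera can see.

drive_tool --moves '[{"x": 0,"y": 0,"z": 0,"rx": 0,"ry": 0,"rz": 0,"fingers": 0.6},{"x": 0,"y": 0,"z": 0,"rx": 0,"ry": 0,"rz": 0,"fingers": 0.35},{"x": 0,"y": 0,"z": 0,"rx": 0,"ry": 0,"rz": 0,"fingers": 0.3},{"x": 0,"y": 0,"z": 0,"rx": 0,"ry": 0,"rz": 0,"fingers": 0.3},{"x": 0,"y": 0,"z": -20,"rx": 0,"ry": 0,"rz": 0,"fingers": 0.3},{"x": 0,"y": 0,"z": -60,"rx": 0,"ry": 0,"rz": 0,"fingers": 0.3},{"x": 0,"y": 0,"z": -110,"rx": 0,"ry": 0,"rz": 0,"fingers": 0.3},{"x": 0,"y": 60,"z": -110,"rx": 0,"ry": 0,"rz": 0,"fingers": 0.3},{"x": 0,"y": 120,"z": -110,"rx": 0,"ry": 0,"rz": 0,"fingers": 0.3},{"x": 0,"y": 180,"z": -110,"rx": 0,"ry": 0,"rz": 0,"fingers": 0.3},{"x": 0,"y": 240,"z": -110,"rx": 0,"ry": 0,"rz": 0,"fingers": 0.3},{"x": 0,"y": 300,"z": -110,"rx": 0,"ry": 0,"rz": 0,"fingers": 0.3},{"x": 0,"y": 340,"z": -110,"rx": 0,"ry": 0,"rz": 0,"fingers": 0.3},{"x": 0,"y": 340,"z": -110,"rx": 0,"ry": 0,"rz": 0,"fingers": 0.3},{"x": 0,"y": 340,"z": -110,"rx": 0,"ry": 0,"rz": 0,"fingers": 0.3}]' --force 10

```text
time_s: 24.22
tool_pos: [0.6125, 0.2887, 0.1834]
tool_rot: [-179.9, 0.1, 168.8]
force: [-0.2, -0.1, 0.5]
grip_width: 0.0304
grasp_force: 0.0
```

```bash
python3 - <<'E'
import cv2
from cell import vision
a=vision.read_camera("top")["image"][160:245,290:410,::-1]
cv2.imwrite("pics/t7.png",cv2.resize(a,None,fx=6.5,fy=6.5,interpolation=2))
E
```

```text
(no output)
```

View pics/t7.png

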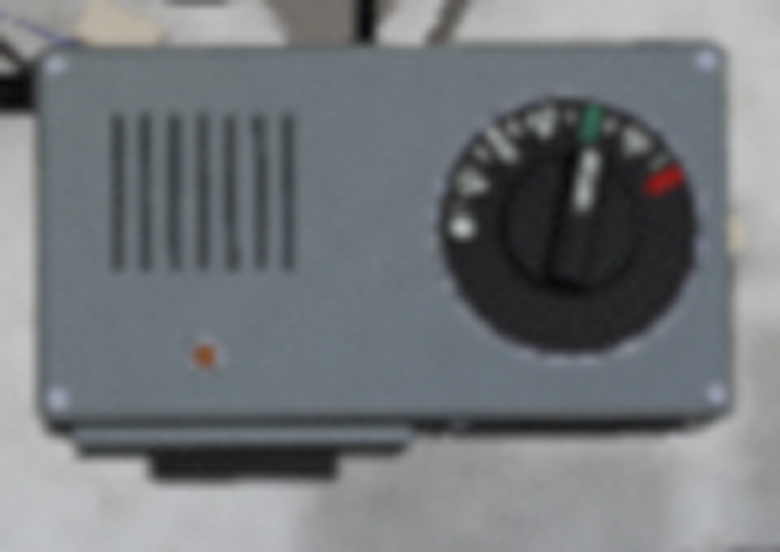

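The white line at (590,165) points at the green mark at (592,122), and the tray plate is flush against the case front. I'll hand the job in.

```bash
python3 -c "
from cell import workorder
print(workorder.sign_off())"
```

```text
the job is handed in; nothing more can be done
None
```

I handed the job in and sign-off returned no verdict: the tray is home, the knob was held against its stop at about 0.55 N m, and the last top picture shows it at the green 20-minute mark with the arm clear.

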